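Dip the primer tank and show the gauge

TASK

At the shoe sample bench, swing the primer tank's red vent handle to half open (45 degrees, over the yellow mark), leave it there and let go of it. Then take the gauge rod from its wooden rest, push it down the tank's slanted brass tube until its collar stops on the rim, and draw it right out. Finish still holding the rod in the gripper, motionless and level, with its tip over the blue ring on the white reading card and about 10 cm above it; leave the shoe last, the pump and the cup alone.

Things in the scene. Friction and masses are not known exactly. Their poses are not given: they have to be found in the camera images.
- tank: Aluminium primer tank, fixed to the bench, a round can 150 mm across with a lid 158 mm across, lid top 130 mm above the bench. Origin on the bench straight below the mouth of its slanted tube; the can's axis lies 115 mm along the tank's own -x from there (towards the robot). z up.
- tube: Brass guide tube fixed to the tank's front. Origin at the centre of its open mouth, 140 mm above the bench. Its own +x is its axis, pointing out of the mouth, away from the tank, 40 degrees above level; its own y is level. A rod enters along -x. Bore 15 mm across, guided length 62 mm, then open space to 95 mm deep and more; rim 26 to 32 mm across.
- vent_valve (a joint): Angle of the red vent handle in rad, turning clockwise seen from above about an upright axis: 0 = closed, handle along the tank's own +y; 1.571 = fully open, handle along the tank's +x; half open = 0.785, where the handle stands over the yellow mark on the lid. Stays where it is left (friction about 0.12 N m).
- valve_pivot (a point): Point on the vent handle's turning axis at the handle's mid height, 164 mm above the bench, 34 mm above the lid; 90 mm along the tank's own -x from the tube mouth.
- valve_grip (a point): Point to pinch on the red handle: 62 mm from its axis, at mid height and mid width. The red bar is 14 mm wide, 12 mm high, and runs from 27 to 89 mm from the axis; 28 mm free space under it.
- rod: Loose gauge rod, about 150 g, starting level in the rest, axis 60 mm above the bench. Origin at the centre of its orange handle; x along the rod, tip at -x, z up as it lies. Handle x -35 to 35, 16 mm wide (y), 22 mm high; behind it a 10 mm square stub to x = 65. Brass collar 32 mm across, x -43 to -53; then a 10 mm round stem, tapered tip ending at x = -143 mm.
- rod_collar (a point): Centre of the collar's tip-side face, the face that stops on the tube's rim; 53 mm from the rod's origin, 90 mm from the tip.
- rod_tip (a point): Centre of the tip's end face, 143 mm from the rod's origin.
- rest: Wooden rest fixed to the bench, a 190 x 50 x 8 mm foot with two uprights, each 12 mm thick along x and 34 mm wide, with a 13 mm wide notch; tops at 65 mm. Origin on the bench below the rod handle's centre, axes as the rod's; uprights at x = 53 mm and x = -100 mm. The rod lifts straight up out of it.
- card: White reading card fixed flat on the bench, 100 x 80 x 2 mm, with a blue ring 44 mm across in its middle. Origin on the bench under its centre.
- shoe_last: White plastic shoe last, 247 mm long, 84 mm wide, 100 mm high, loose; origin on the bench under its middle, toe towards its -x. To be left alone.
- pump: Blue suede pump with block heel, 234 mm long, 76 mm wide, 92 mm high, loose; origin on the bench under its middle, toe towards its -x. To be left alone.
- cup: White ceramic cup, 72 mm across, 85 mm high, loose; origin at the centre of its underside. To be left alone.
Not all that is in view belongs to the job. Of the things that look like the card, the smaller one is meant.

How it is judged (in metres and radians):
On the way, in this order (a step that is already met when the one before it is completed fails the run):
1. the vent handle is at half open (within 8 degrees of 45) and let go (value of joint vent_valve between 0.645 and 0.925 rad and contact force between vent_valve and the fingers below 0.1 N), for 0.3 s.
2. the rod is down the tube with its collar on the rim (within 4 mm), the vent still half open (value of joint vent_valve between 0.645 and 0.925 rad and x of rod_collar in the frame of tube below 0.004 m and distance between rod_collar and tube below 0.007 m and angle between the x axis of rod and the x axis of tube, either way round below 0.14 rad), for 0.2 s.
At the end, for the whole second after the job is handed in: The vent handle is still within 8 degrees of half open; the rod is held in the fingers, at rest and clear of tank and rest, its axis level within 8 degrees, its tip within 35 mm of the card's centre seen from above and 60 to 150 mm above the bench (value of joint vent_valve between 0.645 and 0.925 rad and angle between rod's own x axis and vertical between 1.431 and 1.711 rad and horizontal distance between rod_tip and card below 0.035 m and height (world z) of rod_tip between 0.06 and 0.15 m and contact force between rod and the fingers above 1 N and distance between rod_tip and tube above 0.05 m and contact force between rod and tank below 0.1 N and contact force between rod and rest below 0.1 N and linear speed of rod below 0.03 m/s and angular speed of rod below 0.2 rad/s); the arm keeps its last pose, push and grip.
It fails at once if the shoe last was shifted more than 30 mm (distance of shoe_last from where it was at the start of the episode above 0.03 m).
It fails at once if the pump was shifted more than 30 mm (distance of pump from where it was at the start of the episode above 0.03 m).
It fails at once if the cup was shifted more than 30 mm (distance of cup from where it was at the start of the episode above 0.03 m).
It also fails if it takes over 69 s, if anything falls off the work surface, if the arm or the gripper's body presses on something with over 40 N, if the wrist force passes 120 N, or if a joint passes its speed limit or range.

ROBOT

A 6-joint arm with a two-finger parallel gripper is mounted at the origin on the work surface. World frame = base frame: x ahead of the robot, y to its left, z up, the work surface at z = 0. Lengths are in mm, angles in rad, forces in N, time in s.
With the tool pointing down it reaches from about 250 to 775 mm from the base axis. Payload 8.9 kg.
Tool frame: the origin (TCP) lies at the very end of the fingers, on their centre line; the grasp point (between the pads) lies bot.grasp_offset behind it (bot.grasp_offset is the distance from the TCP to the grasp point, in mm); z points along the fingers, y is the line along which they close (so a half turn about z gives the same grasp; the last joint's range is limited). The gripper opens to 85 mm and grips with 20 to 120 N. Pads are 22 mm wide; open, the fingers measure 114 mm over their backs; the gripper's body (76 mm by 85 mm) begins 54 mm behind the grasp point. The pads swing forward as they close: fully open they stand 13 mm farther back than shut.
Start: joints at [-1.391, 0.291, -0.153, 1.127, 0, 1.431], TCP at [164.551, -498.545, 231.305] pointing down, gripper open.
Joint ranges: [-2.52, 2.52], [-0.91, 1.74], [-1.3, 1.37], [-1.96, 2.02], [-1.52, 1.47], [-3.14, 3.14]. Speed limits (rad/s): [2.22, 2.22, 2.79, 3.14, 3.14, 3.14].

INTERFACE

Orientations are given as a unit quaternion [w, x, y, z].
In Python, from plant import bot, cams gives the robot as it stands.
- The arm moves only by the tool handwheel, called after "Call:" as name([rows], argument=value, ...), one row to a line, values as JSON. Schema: {"type":"object","properties":{"deltas":{"type":"array","items":{"type":"array","items":{"type":"array","items":{"type":"number"},"minItems":4,"maxItems":4},"minItems":1,"maxItems":20},"minItems":1,"maxItems":1},"aperture":{"type":"number"},"grip_force":{"type":"number"},"only":{"type":"string"},"quiet":{"type":"boolean"},"lines":{"type":"string"}},"required":["deltas"],"additionalProperties":false}. deltas is a list that holds a single list of rows (three levels of brackets), with 1 to 20 rows, each of 4 numbers: dx, dy, dz in mm, then a turn about the tool's z in rad; each row shifts and turns the commanded pose from where the row before left it, along the tool's axes as they then stand; what a row does not reach is not made up. A row lasts 1/10 s, in which the tool goes at most 50 mm and 0.15 rad, less where a joint would pass 70% of its speed; a pose out of reach is approached as far as the arm can. aperture is the opening from 0.0 (shut) to 1.0 (fully open), set as the call begins (left out keeps the last). The fingers move at their own pace and stop on an object; grip_force is the grip in N (left out, the last holds). Time passes only in rows, so rows that do not move let the fingers close. The tool returns the time, the measured TCP pose, the force, the opening and the grip force at its end. only (a regular expression) keeps the lines of the reply that match it, lines (a string "A,B") keeps lines A to B, and quiet returns only ok. Input that does not fit is refused with a message, and nothing moves.
- bot.get_state(): the state, without advancing time (a new reading comes with each control period).
- cams.camera(name): name is "scene" or "side" or "wrist"; returns a dict with "image" (480x640x3 uint8, red, green, blue), "fovy" (degrees; the focal length in pixels is half the picture's height over the tangent of half this angle, whatever the lens; pixels are square), "cx", "cy" (the principal point, pixels), "k1" (the pictures are not rectified: a ray, as slopes to the right and down, at radius r is drawn at 1 + k1 r^2 times it, then the intrinsics apply), "rvec" (rotation vector, rad) and "tvec" (3), from world to camera coordinates, as OpenCV has them; the wrist camera has in their place "T_tool_cam" (4x4, takes a point from camera to tool coordinates, whose origin is the TCP and whose axes are the flange's). Camera axes: x right, y down, z forward; pixel columns grow to the right and rows downward; lengths in mm; the calibration is good to about 2 mm. A picture is of the moment at which its call begins: read the wrist's pose just before it. There is no depth.
- bot.close_job(): hands the job in; it is judged then, once.
The state is a dict: "time_s": time; "q": joint angles; "qd": joint speeds; "effort": joint torques, N m; "ee_pos": TCP position; "orientation": TCP orientation; "contact_force": force on the tool from outside, world axes, zero at the start; "torque": the same for the moment, N m; "grip_width": opening from 0.0 (shut) to 1.0 (fully open); "grip_force": force on a finger pad.
Only numpy, scipy, OpenCV 4.12 (cv2) and the standard library are available. Lean on these libraries where they do the work, as an engineer would, in place of code of your own. Each camera call takes 0.05 s, during which the arm holds its last target. There are 200 camera calls.

## Working session

There is one attempt and no reset: what is moved stays moved. The work goes in short steps, Python scripts to look and compute and a tool call to move; the robot and the scene stay as the last step left them, time stands still between calls to the robot, and variables do not carry over. Pictures are saved under pics/ and viewed, at most 10 in all, crops included, and the job is handed in when it is done.

```bash
ls; mkdir -p pics; python3 - <<'E'
from plant import bot,cams
import cv2,numpy as np,pickle
s=bot.get_state();print(s['ee_pos'],s['orientation'],s['time_s'],bot.grasp_offset)
d={}
for n in ("scene","side","wrist"):
    c=cams.camera(n);d[n]=c
    cv2.imwrite(f'pics/{n}0.png',c['image'][:,:,::-1])
    print(n,{k:v for k,v in c.items() if k!='image'})
pickle.dump(d,open('c0.pkl','wb'))
E
```

```text
pics
[ 164.48074289 -498.11580682  230.74455096] [-6.40714122e-04  9.87319693e-01  1.58743229e-01 -1.06539708e-05] 0.0 18.700000000000003
scene {'fovy': 54.31049300612536, 'cx': 319.8098754921915, 'cy': 238.35554411556114, 'k1': -0.05812092352711177, 'rvec': array([ 2.17217163,  0.58595841, -0.27445492]), 'tvec': array([-488.90864041,  -79.89482163, 1401.46305015])}
side {'fovy': 49.92180307332175, 'cx': 320.4025830733938, 'cy': 237.56527765597636, 'k1': -0.1259785733505482, 'rvec': array([ 0.85948559, -2.34043387,  1.28585506]), 'tvec': array([ 446.36375842,  289.62569615, 1091.61440913])}
wrist {'fovy': 66.62568540681906, 'cx': 320.5093375063316, 'cy': 235.10980252714046, 'k1': -0.06403876023568558, 'T_tool_cam': array([[-3.22192598e-04, -9.56529165e-01, -2.91636509e-01,
         7.35329353e+01],
       [ 9.99999768e-01, -4.83130017e-04,  4.79828222e-04,
         1.43353912e-01],
       [-5.99868040e-04, -2.91636287e-01,  9.56529098e-01,
        -1.43228012e+02],
       [ 0.00000000e+00,  0.00000000e+00,  0.00000000e+00,
         1.00000000e+00]])}
```

View pics/scene0.png

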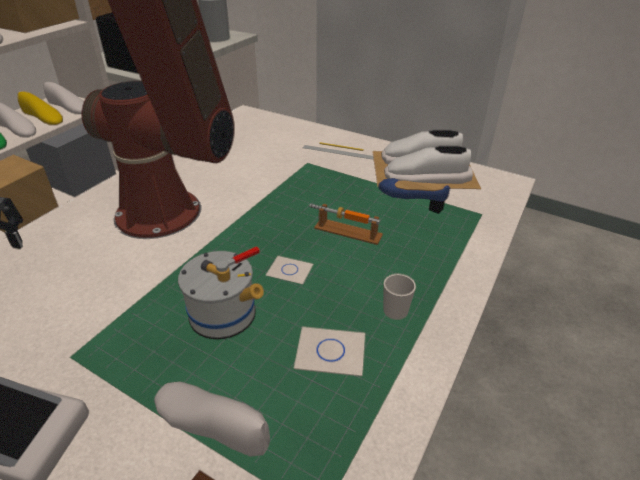

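View pics/side0.png

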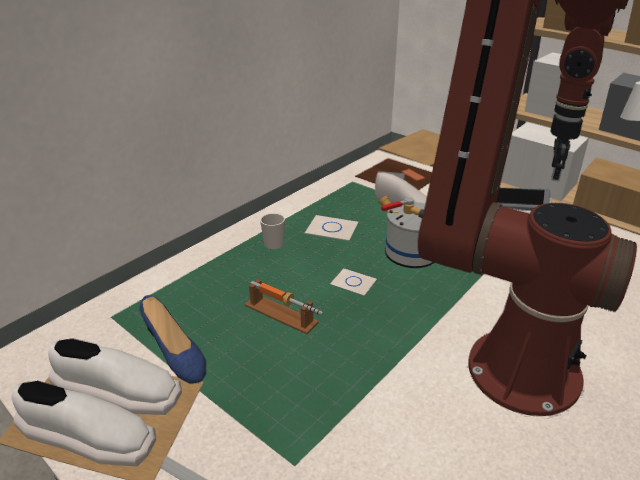

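The scene picture shows the tank lid near (217,275), the red handle near (246,255), the tube mouth near (259,292), the small card's ring at (290,270) and the rod's orange handle at (357,216). In the side picture the handle is at (395,206), the card at (354,281) and the rod at (273,293).

```bash
cat > h.py <<'E'
import numpy as np,cv2
from scipy.spatial.transform import Rotation as R
def ray(c,uv,state=None):
    f=240/np.tan(np.radians(c['fovy'])/2)
    K=np.array([[f,0,c['cx']],[0,f,c['cy']],[0,0,1.]])
    p=cv2.undistortPoints(np.float64(uv).reshape(-1,1,2),K,np.array([c['k1'],0,0,0,0.])).reshape(-1,2) if True else 0
    d=np.c_[p,np.ones(len(p))]
    if 'rvec' in c:
        M=R.from_rotvec(np.ravel(c['rvec'])).as_matrix();return -M.T@np.ravel(c['tvec']),d@M
    T=np.eye(4);q=state['orientation'];T[:3,:3]=R.from_quat(np.r_[q[1:],q[0]]).as_matrix();T[:3,3]=state['ee_pos']
    T=T@c['T_tool_cam'];return T[:3,3],d@T[:3,:3].T
def plane(c,uv,z,state=None):
    o,d=ray(c,uv,state);return o+d*((z-o[2])/d[:,2])[:,None]
def mask(im,lo,hi):
    return cv2.inRange(cv2.cvtColor(im,cv2.COLOR_RGB2HSV),np.array(lo),np.array(hi))
def blobs(m,amin=15):
    n,l,s,c=cv2.connectedComponentsWithStats(m)
    out=[]
    for i in range(1,n):
        if s[i,4]>=amin:
            pts=np.argwhere(l==i)[:,::-1].astype(float);u=np.linalg.svd(pts-pts.mean(0),full_matrices=False)[2][0]
            t=(pts-pts.mean(0))@u;out.append((s[i,4],pts.mean(0),pts.mean(0)+u*t.min(),pts.mean(0)+u*t.max()))
    return out
E
python3 - <<'E'
import pickle,cv2,numpy as np
from h import *
np.set_printoptions(precision=1,suppress=True)
d=pickle.load(open('c0.pkl','rb'))
for n in('scene','side'):
    c=d[n];im=c['image']
    for nm,lo,hi,z in(('red',(0,200,120),(4,255,255),164),('orange',(7,215,150),(14,255,255),60),('blue',(105,100,80),(125,255,255),2)):
        for b in blobs(mask(im,lo,hi)):
            if b[1][1]<150:continue
            print(n,nm,b[0],np.r_[b[1],b[2],b[3]],plane(c,np.array(b[1:]),z)[:,:2].ravel())
a=d['scene']['image'][235:345,165:275];b=d['side']['image'][185:275,375:465]
A=cv2.resize(a,(480,480),interpolation=cv2.INTER_CUBIC)
B=cv2.resize(d['scene']['image'][190:250,300:390],None,fx=3.5,fy=3.5,interpolation=cv2.INTER_CUBIC)
C=cv2.resize(d['side']['image'][270:340,235:335],None,fx=3,fy=3,interpolation=cv2.INTER_CUBIC)
o=np.zeros((480,800,3),np.uint8);o[:,:480]=A;o[:210,482:797]=B;o[230:440,482:782]=C
cv2.imwrite('pics/crop.png',o[:,:,::-1])
E
```

```text
scene red 107 [246.  253.4 257.7 248.2 234.7 258.5] [ 479.5 -170.8  490.6 -143.9  469.  -196.3]
scene orange 65 [356.9 213.9 345.9 211.4 367.9 216.4] [557.3 217.3 525.3 212.7 588.7 221.9]
scene blue 132 [391.  184.5 382.2 180.5 408.3 192.4] [545.  500.9 509.6 509.4 612.1 484.7]
scene blue 38 [234.7 319.1 252.5 309.9 218.3 327.6] [ 469.  -223.7  487.  -179.9  453.  -262.6]
side red 36 [390.9 204.8 399.9 202.6 382.  207.1] [ 485.4 -174.4  473.8 -201.1  496.5 -148.7]
side blue 943 [182.  357.4 132.9 310.4 199.7 374.3] [602.  456.1 826.8 439.4 532.6 461.8]
```

View pics/crop.png

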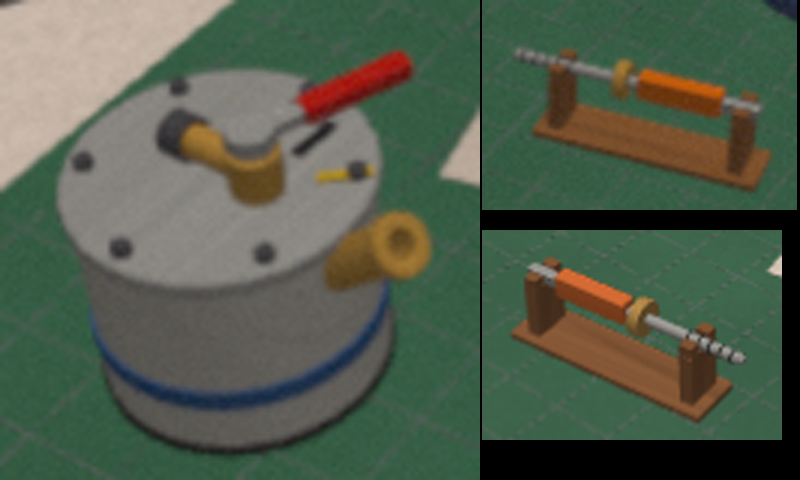

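The crop shows the handle (red) over the black mark, the yellow mark at crop (345,175), the tube mouth centre at crop (400,245), which is scene (256.7,291.1), and the rod with its tip at crop right (520,52) and (740,357). Next I triangulate the points.

```bash
python3 - <<'E'
import pickle,cv2,numpy as np
from h import *
np.set_printoptions(precision=1,suppress=True)
d=pickle.load(open('c0.pkl','rb'));S=d['scene'];D=d['side']
print('mouth',plane(S,[[256.7,291.1]],140))
print('black,yellow marks',plane(S,[[165+315/4.364,235+140/4.364],[165+337/4.364,235+176/4.364]],130)[:,:2].ravel())
# lid ellipse from crop extents
print('lid',plane(S,[[165+219/4.364,235+179/4.364]],130))
print('collar,tip,stubend scene',plane(S,[[300+(622-482)/3.5,190+78/3.5],[300+(517-482)/3.5,190+54/3.5],[300+(757-482)/3.5,190+108/3.5]],60))
print('side same',plane(D,[[235+(643-482)/3,270+86/3],[235+(742-482)/3,270+128/3],[235+(532-482)/3,270+37/3]],60))
for n,c,(x0,x1,y0,y1) in(('s',S,(270,315,255,285)),('d',D,(335,375,268,294))):
    im=c['image'][y0:y1,x0:x1].astype(int)
    m=((im[:,:,2]-im[:,:,0]>25)&(im[:,:,2]-im[:,:,1]>10)).astype(np.uint8);p=np.argwhere(m)[:,::-1]+[x0,y0]
    print('card',len(p),p.mean(0),plane(c,[p.mean(0)],2)); 
    (e,_,_)=cv2.fitEllipse(p.astype(np.float32));print(plane(c,[e],2))
for n,c in(('s',S),('d',D)):
    for b in blobs(mask(c['image'],(4,190,130),(16,255,255)),40):print(n,'or',b[0],b[1],plane(c,np.array(b[1:]),60)[:,:2].ravel())
print('cup',plane(S,[[397,314]],5),plane(D,[[273,244]],5))
E
```

```text
mouth [[ 550.5 -232.9  140. ]]
black,yellow marks [ 463.8 -186.5  489.3 -202.1]
lid [[ 441.1 -233.1  130. ]]
collar,tip,stubend scene [[513.2 200.3  60. ]
 [423.9 186.9  60. ]
 [622.7 217.9  60. ]]
side same [[513.  201.1  60. ]
 [421.2 189.1  60. ]
 [625.9 214.1  60. ]]
card 17 [289.7 269.6] [[485.4 -17.6   2. ]]
[[483.1 -15.7   2. ]]
card 46 [353.4 281. ] [[483.2 -14.1   2. ]]
[[484.1 -14.6   2. ]]
s or 85 [356.4 213.8] [555.8 217.1 522.4 212.6 589.5 221.6]
d or 115 [272.1 289.2] [568.2 200.7 603.  205.4 534.2 196.2]
cup [[783.9 -23.9   5. ]] [[769.8  -1.1   5. ]]
```

Call:
handwheel([
  [[40,-21,-5,0],[40,-21,-5,0],[40,-21,-5,0],[40,-21,-5,0],[40,-21,-5,0],[40,-21,-5,0],[40,-21,-5,0],[40,-21,-5,0],[40,-21,-5,0],[40,-21,-5,0],[0,0,0,-0.142],[0,0,0,-0.142],[0,0,0,-0.142],[0,0,0,-0.142],[0,0,0,-0.142],[0,0,0,-0.142],[0,0,0,0],[0,0,0,0]],
], aperture=0.5, grip_force=40)

```text
time_s: 1.95
ee_pos: [478.4, -173.7, 281.1]
orientation: [-0.0, 0.835, 0.551, -0.0]
contact_force: [-0.1, 0.5, -0.2]
grip_width: 0.502
grip_force: 0.0
```

```bash
cat > w.py <<'E'
import sys,pickle,cv2
from plant import bot,cams
n,k=sys.argv[1:3]
s=bot.get_state();c=cams.camera(k);pickle.dump((s,c),open(n+'.pkl','wb'));cv2.imwrite(f'pics/{n}.png',c['image'][:,:,::-1])
from h import *
x=R.from_quat(np.r_[s['orientation'][1:],s['orientation'][0]]).as_matrix()
print(s['time_s'],s['ee_pos'].round(1),'yaw',np.degrees(np.arctan2(x[1,0],x[0,0])).round(1),x[:,2].round(3))
E
python3 w.py w1 wrist
```

```text
1.95 [ 478.4 -173.7  281.1] yaw 66.8 [-0.  0. -1.]
```

View pics/w1.png

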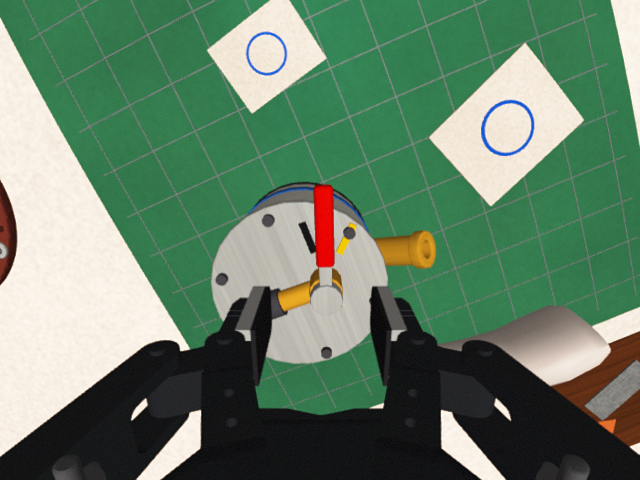

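The wrist view shows the handle bar from (323,187) to (326,266), the black and yellow marks at (308,238) and (346,240), the tube mouth near (427,250), and the small card's ring at (266,53).

```bash
python3 - <<'E'
import pickle
from h import *
np.set_printoptions(precision=1,suppress=True)
s,c=pickle.load(open('w1.pkl','rb'));im=c['image']
P=lambda uv,z:plane(c,uv,z,s)[:,:2]
for b in blobs(mask(im,(0,200,120),(4,255,255)),300):print('red',b[0],np.r_[b[1],b[2],b[3]],P(np.array(b[1:]),170).ravel())
for b in blobs(mask(im,(20,150,150),(30,255,255)),40):print('yel/brass',b[0],b[1],np.r_[b[2],b[3]],P(np.array(b[1:]),130).ravel())
for b in blobs(mask(im,(105,100,80),(125,255,255)),80):print('blue',b[0],b[1],P(np.array(b[1:2]),2))
print('lid',P([[300,282],[212,282],[388,282]],130))
bolts=P([[268,220],[222,279],[349,233],[326,352]],131);print('bolts',bolts)
A=np.c_[2*bolts,np.ones(4)];x=np.linalg.lstsq(A,(bolts**2).sum(1),rcond=None)[0];print('lid c from bolts',x[:2],np.sqrt(x[2]+x[:2]@x[:2]))
print('mouth',P([[427,250]],140),'black',P([[302,224],[312,251]],130),'yellow',P([[352,227],[341,253]],130))
m0=cv2.resize(im[215:285,375:445],(560,560),interpolation=cv2.INTER_CUBIC);cv2.imwrite('pics/m.png',m0[:,:,::-1])
E
```

```text
red 1450 [323.8 225.2 322.7 184.9 325.  266.1] [ 481.6 -171.2  492.3 -144.   469.9 -200.8]
yel/brass 102 [429.4 243.3] [425.1 231.7 433.5 254.8] [ 554.2 -231.8  554.1 -220.4  554.2 -243.1]
yel/brass 115 [342.5 245.3] [346.2 237.6 338.7 252.9] [ 485.3 -204.1  490.7 -199.   479.7 -209.2]
yel/brass 105 [421.2 256.1] [415.  245.6 427.9 267.3] [ 544.  -240.   542.1 -228.8  546.2 -252.2]
yel/brass 391 [294.4 298.3] [309.4 292.9 280.4 303.3] [ 427.  -233.4  441.5 -233.8  413.4 -233. ]
blue 285 [266.1  52.9] [[482.9 -14.8]]
blue 502 [506.3 127. ] [[ 700.3 -189.5]]
blue 195 [282.1 194. ] [[ 434.8 -160.4]]
blue 112 [349.7 207.9] [[ 501.3 -207. ]]
lid [[ 438.1 -220.9]
 [ 366.5 -190.5]
 [ 509.3 -251.5]]
bolts [[ 436.8 -158.9]
 [ 376.5 -191.1]
 [ 494.4 -195.8]
 [ 431.4 -295.5]]
lid c from bolts [ 434.1 -227.3] 68.21791502994422
mouth [[ 548.9 -232.2]] black [[ 461.2 -173.4]
 [ 459.4 -198.6]] yellow [[ 498.7 -192.3]
 [ 481.4 -210. ]]
```

View pics/m.png

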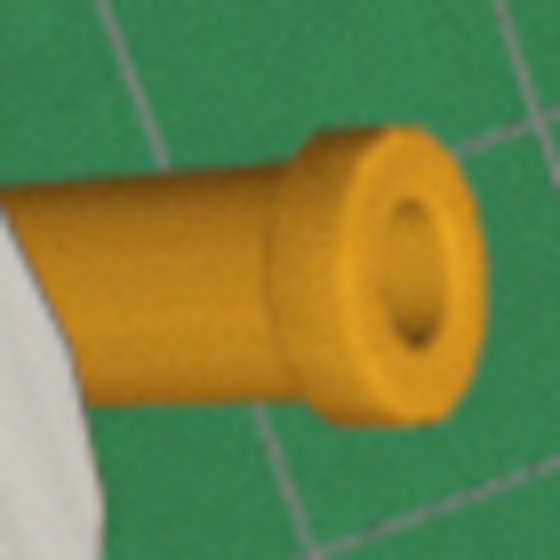

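Call:
handwheel([
  [[1.1,3.4,25,-0.025],[0,0,35,0],[0,0,35,0],[0,0,30,0],[0,0,10,0],[0,0,0,0]],
], aperture=0.5, grip_force=40)

```text
time_s: 2.6
ee_pos: [481.4, -173.7, 145.5]
orientation: [-0.001, 0.827, 0.562, -0.001]
contact_force: [0.4, 0.2, 1.0]
grip_width: 0.507
grip_force: 0.0
```

Call:
handwheel([
  [[0,0,0,0],[0,0,0,0],[0,0,0,0],[0,0,0,0],[0,0,0,0]],
], aperture=0, grip_force=40)

```text
time_s: 3.1
ee_pos: [482.5, -174.2, 147.9]
orientation: [0.001, 0.827, 0.563, 0.0]
contact_force: [-2.9, 2.2, 6.9]
grip_width: 0.153
grip_force: 38.7
```

Call:
handwheel([
  [[-0.15,4.34,0,0.07],[-0.15,4.34,0,0.07],[-0.15,4.34,0,0.07],[-0.15,4.34,0,0.07],[-0.15,4.34,0,0.07],[-0.15,4.34,0,0.07],[0,0,0,0],[0,0,0,0],[0,0,0,0]],
], aperture=0, grip_force=40)

```text
time_s: 4.0
ee_pos: [502.6, -188.3, 147.8]
orientation: [-0.0, 0.926, 0.378, -0.001]
contact_force: [-9.2, 1.2, 10.9]
grip_width: 0.157
grip_force: 43.3
```

Call:
handwheel([
  [[0,0,0,0],[0,0,0,0],[0,0,0,0],[0,0,-25,0],[0,0,-40,0],[0,0,-40,0],[0,0,-25,0],[0,0,0,0],[0,0,0,0],[0,0,0,0]],
], aperture=0.5, grip_force=40)

```text
time_s: 5.0
ee_pos: [503.3, -188.1, 275.2]
orientation: [-0.001, 0.926, 0.378, -0.001]
contact_force: [0.1, 0.2, 0.3]
grip_width: 0.502
grip_force: 0.0
```

```bash
python3 w.py w2 wrist;python3 - <<'E'
import pickle
from h import *
np.set_printoptions(precision=1,suppress=True)
s,c=pickle.load(open('w2.pkl','rb'));im=c['image']
for b in blobs(mask(im,(0,200,120),(4,255,255)),300):
    p=plane(c,np.array(b[1:]),170,s)[:,:2];v=p[1]-p[2];print('red',b[0],np.r_[b[1],b[2],b[3]],p.ravel(),np.degrees(np.arctan2(v[1],v[0])), np.degrees(np.arctan2(*(p[0]-[459,-231.5])[::-1])))
E
```

```text
5.0 [ 503.3 -188.1  275.2] yaw 44.4 [-0.001  0.001 -1.   ]
red 1516 [320.3 229.3 321.9 188.8 318.8 271.2] [ 504.4 -186.4  525.8 -166.9  480.7 -208. ] 42.34798056464857 44.81711289685826
```

Call:
handwheel([
  [[31.2,-24.6,0,0],[31.2,-24.6,0,0],[31.2,-24.6,0,0],[31.2,-24.6,0,0],[31.2,-24.6,0,0],[31.2,-24.6,0,0],[31.2,-24.6,0,0],[31.2,-24.6,0,0],[31.2,-24.6,0,0],[31.2,-24.6,0,0]],
])

```text
time_s: 6.05
ee_pos: [553.7, 207.4, 275.2]
orientation: [-0.0, 0.926, 0.378, -0.001]
contact_force: [0.8, -1.1, 0.2]
grip_width: 0.499
grip_force: 0.0
```

Call:
handwheel([
  [[0,0,3,-0.1474],[0,0,3,-0.1474],[0,0,3,-0.1474],[0,0,3,-0.1474],[0,0,3,-0.1474],[0,0,3,-0.1474],[0,0,3,-0.1474],[0,0,3,-0.1474],[0,0,3,-0.1474],[0,0,3,-0.1474],[0,0,3,-0.1474],[0,0,3,-0.1474],[0,0,3,-0.1474],[0,0,3,-0.1474],[0,0,3,-0.1474],[0,0,3,-0.1474],[0,0,3,-0.1474],[0,0,0,0],[0,0,0,0]],
])

```text
time_s: 7.95
ee_pos: [553.8, 205.7, 224.6]
orientation: [-0.001, -0.068, 0.998, -0.0]
contact_force: [-0.7, -0.4, 0.1]
grip_width: 0.502
grip_force: 0.0
```

```bash
python3 w.py w3 wrist; python3 - <<'E'
import pickle
from h import *
np.set_printoptions(precision=1,suppress=True)
s,c=pickle.load(open('w3.pkl','rb'));im=c['image']
for b in blobs(mask(im,(5,190,130),(16,255,255)),300):
    p=plane(c,np.array(b[1:]),71,s)[:,:2];v=p[1]-p[2];print('or',b[0],np.r_[b[1],b[2],b[3]],p.ravel(),np.degrees(np.arctan2(v[1],v[0])))
E
```

```text
7.95 [553.8 205.7 224.6] yaw -172.2 [-0.001 -0.    -1.   ]
or 7228 [321.2 184.4 322.3  86.7 320.1 285.9] [526.  201.9 451.4 192.6 615.8 213.2] -172.84073571506926
```

View pics/w3.png

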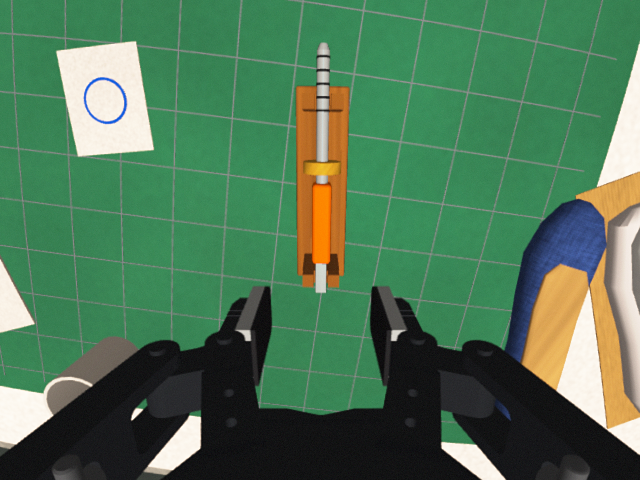

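The rod lies straight along the tool's axis at (321,45)–(321,292) with its orange handle at rows 183–264, so the grasp pose is right; I descend straight down.

Call:
handwheel([
  [[0,0,35,0],[0,0,35,0],[0,0,35,0],[0,0,35,0],[0,0,30,0],[0,0,13,0],[0,0,0,0]],
], aperture=0.5)

```text
time_s: 8.7
ee_pos: [553.0, 205.5, 40.9]
orientation: [-0.002, -0.069, 0.998, -0.0]
contact_force: [-0.6, 0.2, 0.4]
grip_width: 0.5
grip_force: 0.0
```

Call:
handwheel([
  [[0,0,0,0],[0,0,0,0],[0,0,0,0],[0,0,0,0],[0,0,0,0]],
], aperture=0, grip_force=25)

```text
time_s: 9.2
ee_pos: [555.6, 206.0, 44.1]
orientation: [0.002, -0.07, 0.998, 0.0]
contact_force: [-0.8, -0.4, 6.7]
grip_width: 0.178
grip_force: 26.9
```

Call:
handwheel([
  [[0,0,-10,0],[0,0,-20,0],[0,0,-30,0],[0,0,-40,0],[0,0,-40,0],[0,0,0,0],[0,0,0,0]],
])

```text
time_s: 9.9
ee_pos: [554.7, 205.9, 183.7]
orientation: [0.001, -0.07, 0.998, 0.0]
contact_force: [-0.8, 0.1, -2.0]
grip_width: 0.18
grip_force: 25.6
```

```bash
python3 w.py w4 wrist
```

```text
9.9 [554.7 205.9 183.7] yaw -172.0 [ 0.002  0.001 -1.   ]
```

View pics/w4.png

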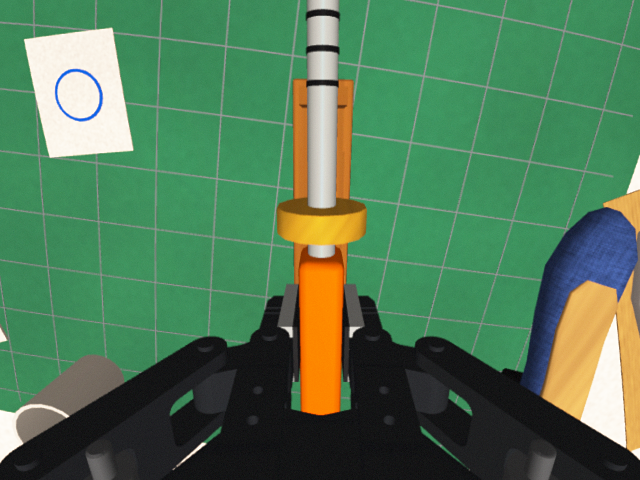

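Rod held centred, axis along tool x, collar at (322,222); the tip is just out of view. I move to in front of the tube mouth.

Call:
handwheel([
  [[0,0,0,0.07],[0,0,0,0.07],[-10,-30,-2.6,0],[-13,-36.5,-2.6,0],[-13,-36.5,-2.6,0],[-13,-36.5,-2.6,0],[-13,-36.5,-2.6,0],[-13,-36.5,-2.6,0],[-13,-36.5,-2.6,0],[-13,-36.5,-2.6,0],[-13,-36.5,-2.6,0],[-13,-36.5,-2.6,0],[-13,-36.5,-2.6,0],[-13,-36.5,-2.6,0],[-4,-7,0,0],[0,0,30,0],[0,0,30,0],[0,0,27,0],[0,0,0,0],[0,0,0,0]],
])

```text
time_s: 11.95
ee_pos: [710.4, -232.4, 125.5]
orientation: [-0.001, -0.0, 1.0, 0.001]
contact_force: [0.3, -0.3, -0.5]
grip_width: 0.186
grip_force: 25.6
```

```bash
python3 w.py s5 scene; python3 w.py d5 side; python3 w.py w5 wrist; python3 - <<'E'
import cv2,numpy as np
a=cv2.imread('pics/s5.png')[200:330,180:380];b=cv2.imread('pics/w5.png')
o=np.zeros((600,800,3),np.uint8);o[:325,:500]=cv2.resize(a,(500,325),interpolation=cv2.INTER_CUBIC);o[330:600,:360]=cv2.resize(b,(360,270))
d=cv2.imread('pics/d5.png')[170:270,310:440];o[340:570,380:680]=cv2.resize(d,(300,230));cv2.imwrite('pics/v5.png',o)
E
```

```text
11.95 [ 710.4 -232.4  125.5] yaw -180.0 [-0.002  0.001 -1.   ]
12.0 [ 711.3 -232.8  127.1] yaw -180.0 [ 0. -0. -1.]
12.05 [ 711.9 -233.   127.9] yaw -180.0 [ 0.002 -0.001 -1.   ]
```

View pics/v5.png

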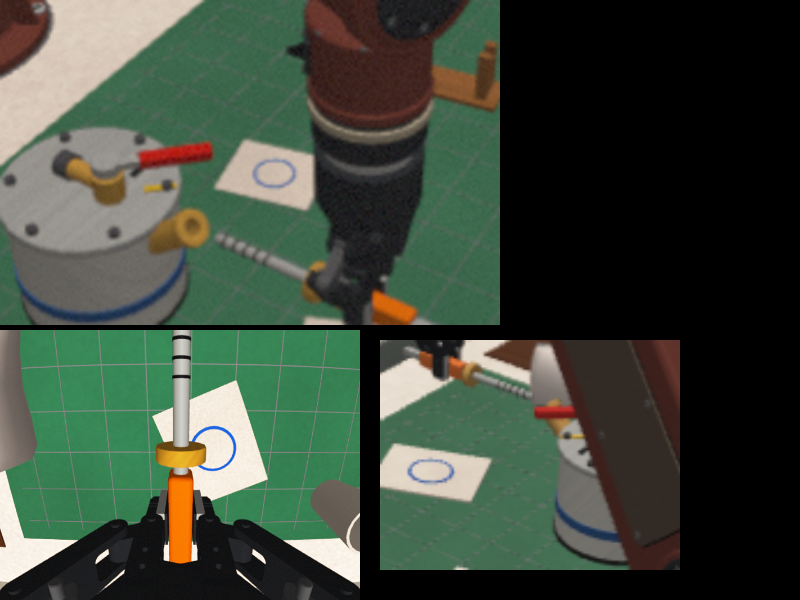

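```bash
python3 - <<'E'
import pickle
from h import *
np.set_printoptions(precision=1,suppress=True)
s,S=pickle.load(open('s5.pkl','rb'));_,D=pickle.load(open('d5.pkl','rb'))
def tri(a,b):
    o1,d1=ray(S,[a]);o2,d2=ray(D,[b]);A=np.c_[d1[0],-d2[0]];t=np.linalg.lstsq(A,o2-o1,rcond=None)[0]
    p=o1+t[0]*d1[0];q=o2+t[1]*d2[0];return (p+q)/2,np.linalg.norm(p-q)
print('tip',tri((180+218/2.5,200+238/2.5),(310+(533-380)*130/300,170+55*100/230)))
print('collar',tri((180+318/2.5,200+282/2.5),(310+(470-380)*130/300,170+34*100/230)))
for y in(-232.5,):
  for uv in((218,238),(318,282),(190,229)):
    o,d=ray(S,[[180+uv[0]/2.5,200+uv[1]/2.5]]);print(uv,o+d[0]*((y-o[1])/d[0][1]))
print('grasp',s['ee_pos'])
E
```

```text
tip (array([ 575.8, -234.5,  142.5]), np.float64(2.911657405801197))
collar (array([ 670.5, -232.6,  141.8]), np.float64(2.0610485338386964))
(218, 238) [ 576.1 -232.5  141. ]
(318, 282) [ 669.3 -232.5  140.9]
(190, 229) [ 548.2 -232.5  137. ]
grasp [ 710.4 -232.4  125.5]
```

Call:
handwheel([
  [[8,0.5,0,0],[8,0,0,0],[8,0,0,0],[6,0,0,0],[4,0,0,0],[0,0,0,0]],
], grip_force=20)

```text
time_s: 12.7
ee_pos: [681.2, -232.7, 129.3]
orientation: [0.005, -0.0, 1.0, -0.001]
contact_force: [12.0, 1.5, -1.8]
grip_width: 0.18
grip_force: 26.0
```

Call:
handwheel([
  [[0.8,0,-5.2,0],[0.8,0,-5.2,0],[0.8,0,-5.2,0],[0.8,0,-5.2,0],[2,0,-4.8,0],[2,0,-4.8,0],[2,0,-4.8,0],[2,0,-4.8,0],[0,0,0,0]],
])

```text
time_s: 13.6
ee_pos: [669.6, -232.4, 169.8]
orientation: [0.005, -0.0, 1.0, -0.001]
contact_force: [10.5, 2.9, 0.9]
grip_width: 0.179
grip_force: 25.6
```

```bash
python3 w.py s6 scene
```

```text
13.6 [ 669.6 -232.4  169.8] yaw -180.0 [ 0.009 -0.001 -1.   ]
```

```bash
cat > ang.py <<'E'
import pickle,sys
from h import *
np.set_printoptions(precision=1,suppress=True)
s,c=pickle.load(open(sys.argv[1]+'.pkl','rb'));y=s['ee_pos'][1]
for nm,lo,hi in(('brass',(15,110,60),(30,255,255)),('orange',(4,190,90),(14,255,255))):
    for b in blobs(mask(c['image'],lo,hi),12):
        o,d=ray(c,np.array(b[1:]));p=o+d*((y-o[1])/d[:,1])[:,None]
        if 500<p[0,0]<800 and 100<p[0,2]<300:
            v=p[2]-p[1];print(nm,b[0],b[1],p[:,[0,2]].ravel(),'slope',np.degrees(np.arctan2(v[2],v[0])))
E
python3 ang.py s5; echo; python3 ang.py s6
```

```text
brass 17 [240.6 274.8] [512.8 166.5 505.3 162.1 522.  172. ] slope 30.601556668319343
brass 290 [251.8 292.3] [536.7 129.3 565.6 155.3 499.6  95.8] slope -137.940848010325
brass 18 [306.6 306.2] [667.9 158.3 673.4 164.4 662.5 152.3] slope -131.9365294260411
brass 37 [303.6 316.9] [660.8 124.6 654.2 131.8 667.1 117.8] slope -47.20794169355882
orange 181 [336.4 324.9] [732.7 142.7 715.  151.5 748.5 134.8] slope -26.47624904975478

brass 17 [240.6 274.8] [512.8 166.6 505.3 162.1 522.  172. ] slope 30.601556668319486
brass 243 [250.4 292.9] [532.9 125.7 564.2 153.7 499.7  95.9] slope -138.17969008726183
brass 86 [289.7 297.9] [630.1 161.1 617.5 166.7 643.6 155.1] slope -23.93267456007573
orange 211 [318.3 298.2] [693.4 192.7 672.9 193.2 713.9 192.2] slope -1.3761024474621777
```

Call:
handwheel([
  [[3.3,0,-4.4,0],[3.3,0,-4.4,0],[3.3,0,-4.4,0],[3.3,0,-4.4,0],[4.7,0,-3.7,0],[4.7,0,-3.7,0],[4.7,0,-3.7,0],[4.7,0,-3.7,0],[0,0,0,0]],
])

```text
time_s: 14.55
ee_pos: [633.6, -232.2, 199.8]
orientation: [0.0, 0.0, 1.0, 0.0]
contact_force: [1.8, 2.6, -1.5]
grip_width: 0.184
grip_force: 25.2
```

```bash
python3 w.py s7 scene; python3 ang.py s7;python3 w.py w7 wrist; python3 - <<'E'
import cv2,numpy as np
a=cv2.imread('pics/s7.png')[200:330,200:360];b=cv2.imread('pics/w7.png')
o=np.zeros((420,800,3),np.uint8);o[:390,:480]=cv2.resize(a,(480,390),interpolation=cv2.INTER_CUBIC);o[:240,480:]=cv2.resize(b,(320,240))
cv2.imwrite('pics/v7.png',o)
E
```

```text
14.55 [ 633.6 -232.2  199.8] yaw 180.0 [ 0.001  0.    -1.   ]
brass 17 [240.6 274.8] [512.6 166.3 505.1 161.8 521.8 171.7] slope 30.60155666831932
brass 113 [278.2 284.1] [604.7 185.  596.5 198.5 613.8 170. ] slope -58.631848162266614
brass 246 [250.6 292.7] [533.3 126.  563.3 153.  499.4  95.5] slope -138.03029112896127
orange 195 [300.9 276.4] [656.7 229.4 677.5 245.8 638.2 214.8] slope -141.72249191107196
14.6 [ 633.7 -232.2  199.3] yaw 180.0 [ 0. -0. -1.]
```

View pics/v7.png

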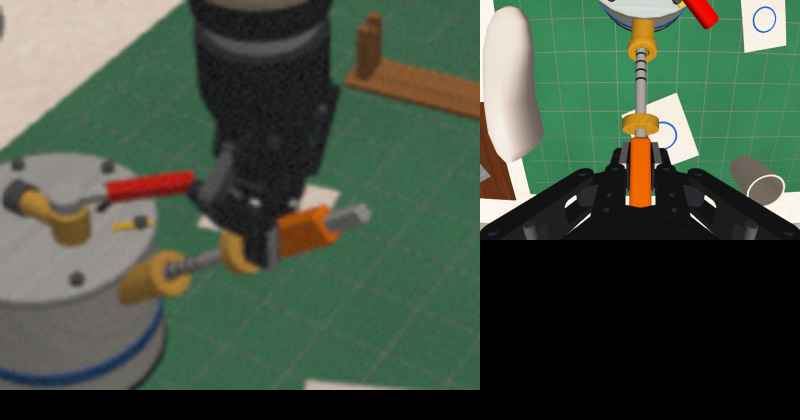

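Rod is tilted about 38–40°, with its tip in the mouth at (165,272) of the left picture; the handle is clear of the gripper. I push it along the tube's axis.

Call:
handwheel([
  [[4.5,0,4,0],[4.5,0,4,0],[4.5,0,4,0],[4.5,0,4,0],[4.5,0,4,0],[4.6,0,3.9,0],[4.6,0,3.9,0],[4.6,0,3.9,0],[4.6,0,3.9,0],[0,0,0,0]],
])

```text
time_s: 15.65
ee_pos: [592.0, -231.9, 162.6]
orientation: [-0.001, 0.0, 1.0, 0.0]
contact_force: [-0.8, 2.5, -2.7]
grip_width: 0.183
grip_force: 25.0
```

```bash
python3 w.py s8 scene;python3 ang.py s8
```

```text
15.65 [ 592.  -231.9  162.6] yaw 180.0 [-0.002  0.001 -1.   ]
brass 18 [240.9 274.7] [513.1 166.4 504.8 161.4 524.2 173.1] slope 31.09791975632728
brass 311 [252.9 292.2] [539.4 130.5 575.4 158.6 499.7  99.3] slope -141.97037030100927
orange 174 [282.5 283.4] [614.8 191.6 637.1 207.8 596.6 178.5] slope -144.0508382884255
```

Call:
handwheel([
  [[2.3,0,1.9,0],[2.3,0,1.9,0],[2.3,0,1.9,0],[1.5,0,1.3,0],[0,0,0,0]],
])

```text
time_s: 16.2
ee_pos: [584.3, -232.1, 156.1]
orientation: [-0.0, 0.0, 1.0, 0.0]
contact_force: [0.8, 3.7, -1.7]
grip_width: 0.184
grip_force: 25.4
```

Call:
handwheel([
  [[1.5,0,1.3,0],[0.8,0,0.6,0],[0,0,0,0],[0,0,0,0]],
])

```text
time_s: 16.6
ee_pos: [582.3, -232.2, 154.3]
orientation: [-0.0, 0.0, 1.0, 0.0]
contact_force: [1.2, 3.9, -1.0]
grip_width: 0.182
grip_force: 25.6
```

Call:
handwheel([
  [[1.5,0,1.3,0],[1.5,0,1.3,0],[0,0,0,0],[0,0,0,0]],
])

```text
time_s: 17.0
ee_pos: [579.1, -232.2, 151.6]
orientation: [-0.0, 0.0, 1.0, 0.0]
contact_force: [1.6, 4.1, -1.6]
grip_width: 0.181
grip_force: 25.6
```

Call:
handwheel([
  [[1.5,0,1.3,0],[1.5,0,1.3,0],[0,0,0,0],[0,0,0,0]],
])

```text
time_s: 17.4
ee_pos: [576.9, -232.3, 149.6]
orientation: [0.001, -0.0, 1.0, -0.0]
contact_force: [2.7, 5.2, 1.1]
grip_width: 0.18
grip_force: 26.3
```

```bash
python3 w.py s9 scene;python3 ang.py s9
```

```text
17.4 [ 576.9 -232.3  149.6] yaw -180.0 [ 0.001 -0.    -1.   ]
brass 226 [249.8 293.5] [530.9 122.6 560.9 143.7 500.8 101.5] slope -144.92420688725971
orange 164 [275.8 285.6] [599.  178.5 621.6 194.3 581.6 166.2] slope -144.91538487850482
```

Call:
handwheel([
  [[1.5,0,1.3,0],[1.5,0,1.3,0],[0,0,0,0],[0,0,0,0]],
], grip_force=40)

```text
time_s: 17.85
ee_pos: [576.9, -232.3, 149.6]
orientation: [0.004, -0.0, 1.0, -0.0]
contact_force: [9.1, 9.2, 14.7]
grip_width: 0.181
grip_force: 44.6
```

Call:
handwheel([
  [[1.5,0,1.3,0],[1.5,0,1.3,0],[0,0,0,0],[0,0,0,0]],
])

```text
time_s: 18.25
ee_pos: [576.9, -232.7, 149.3]
orientation: [0.008, -0.001, 1.0, -0.001]
contact_force: [15.9, 10.6, 25.9]
grip_width: 0.182
grip_force: 46.8
```

```bash
python3 w.py s10 scene;python3 ang.py s10; python3 w.py w10 wrist;python3 - <<'E'
import cv2,numpy as np
a=cv2.imread('pics/s10.png')[230:330,210:330];b=cv2.imread('pics/w10.png')[:400,180:460]
o=np.zeros((400,760,3),np.uint8);o[:,:480]=cv2.resize(a,(480,400),interpolation=cv2.INTER_CUBIC);o[:,480:]=b
cv2.imwrite('pics/v10.png',o)
E
```

```text
18.25 [ 576.9 -232.7  149.3] yaw -179.9 [ 0.015 -0.002 -1.   ]
brass 222 [249.7 293.6] [531.1 122.9 562.1 143.8 501.6 103.1] slope -146.08415488390423
orange 164 [275.6 285.7] [598.8 178.3 618.7 193.4 582.  165.7] slope -142.97832410153563
18.3 [ 576.9 -232.7  149.3] yaw -179.9 [ 0.015 -0.002 -1.   ]
```

View pics/v10.png

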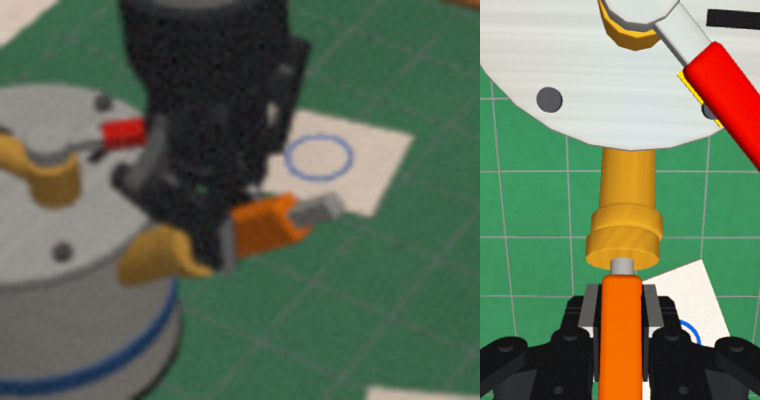

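The collar sits flush on the rim (right view, (625,235)) and the handle stands over the yellow mark. I draw the rod out, leaving the tip just in the mouth so the rim can level it again.

Call:
handwheel([
  [[0,0,0,0],[-3,0,-2.5,0],[-4.85,0,-4.07,0],[-4.85,0,-4.07,0],[-4.85,0,-4.07,0],[-4.85,0,-4.07,0],[-4.85,0,-4.07,0],[-4.85,0,-4.07,0],[-4.85,0,-4.07,0],[-4.85,0,-4.07,0],[-4.85,0,-4.07,0],[-4.85,0,-4.07,0],[-4.85,0,-4.07,0],[0,0,0,0],[0,0,0,0]],
], grip_force=40)

```text
time_s: 19.85
ee_pos: [626.8, -232.3, 191.2]
orientation: [-0.0, -0.0, 1.0, -0.0]
contact_force: [0.1, 0.2, -2.4]
grip_width: 0.184
grip_force: 41.7
```

```bash
python3 w.py s11 scene;python3 ang.py s11
```

```text
19.85 [ 626.8 -232.3  191.2] yaw -180.0 [-0. -0. -1.]
brass 17 [240.6 274.8] [512.8 166.5 505.2 162.  521.9 171.9] slope 30.601556668319148
brass 112 [275.4 286.1] [597.9 176.7 589.6 190.5 607.  161.5] slope -58.99049133197317
brass 244 [250.5 292.7] [533.  126.1 564.  154.8 499.5  95.1] slope -137.19473768058356
orange 189 [297.7 278.8] [649.6 220.3 670.2 235.4 632.  207.4] slope -143.76753760297984
```

Call:
handwheel([
  [[-4.2,0,-3.5,0],[-4.2,0,-3.5,0],[0,0,0,0],[-3.9,0,3.8,0],[-3.9,0,3.8,0],[-3.9,0,3.8,0],[-3.9,0,3.8,0],[-2.6,0,4.4,0],[-2.6,0,4.4,0],[-2.6,0,4.4,0],[-2.6,0,4.4,0],[0,0,0,0]],
], grip_force=20)

```text
time_s: 21.1
ee_pos: [661.2, -232.1, 164.6]
orientation: [-0.0, -0.0, 1.0, 0.0]
contact_force: [-2.8, 0.7, -0.3]
grip_width: 0.178
grip_force: 40.5
```

Call:
handwheel([
  [[-1.7,0,5,0],[-1.7,0,5,0],[-1.7,0,5,0],[-1.7,0,5,0],[-1,0,5.3,0],[-1,0,5.3,0],[-1,0,5.3,0],[-1,0,5.3,0],[0,0,0,0]],
])

```text
time_s: 22.0
ee_pos: [671.6, -232.1, 123.2]
orientation: [-0.001, -0.0, 1.0, 0.0]
contact_force: [-0.7, -0.2, 1.0]
grip_width: 0.181
grip_force: 40.5
```

```bash
python3 w.py s12 scene;python3 ang.py s12
```

```text
22.0 [ 671.6 -232.1  123.2] yaw -180.0 [-0.001  0.    -1.   ]
brass 17 [240.6 274.8] [512.6 166.2 505.  161.8 521.8 171.7] slope 30.601556668319407
brass 240 [250.4 292.4] [532.8 126.8 563.6 159.4 499.6  91.6] slope -133.33159615993347
brass 22 [289.7 313. ] [628.2 117.4 622.  119.9 635.3 114.6] slope -21.74692011215417
orange 224 [319.8 319.1] [696.9 138.1 673.  144.3 717.4 132.8] slope -14.498280551622845
```

```bash
cat > stem.py <<'E'
import pickle,sys
from h import *
np.set_printoptions(precision=1,suppress=True)
s,c=pickle.load(open(sys.argv[1]+'.pkl','rb'));g=s['ee_pos'];im=c['image']
hsv=cv2.cvtColor(im,cv2.COLOR_RGB2HSV)
v,u=np.nonzero((hsv[:,:,1]<70)&(hsv[:,:,2]>40))
o,d=ray(c,np.c_[u,v]);p=o+d*((g[1]-o[1])/d[:,1])[:,None]
k=(p[:,0]>g[0]-100)&(p[:,0]<g[0]-55)&(abs(p[:,2]-g[2]-16)<25)
k2=(p[:,0]>g[0]-160)&(p[:,0]<g[0]-55)&(abs(p[:,2]-g[2]-16)<25)
x,z=p[k][:,0],p[k][:,2];f=np.polyfit(x,z,1);print('n',k.sum(),'angle',np.degrees(np.arctan(f[0])),'z at grasp',np.polyval(f,g[0])-g[2],'tip x rel',p[k2][:,0].min()-g[0])
E
for f in s5 s7 s12; do python3 stem.py $f;done
```

```text
n 153 angle -0.9500504159982243 z at grasp 15.757705987664295 tip x rel -141.31369885738707
n 54 angle 26.58795152324953 z at grasp 48.893161241022085 tip x rel -159.80003010508835
n 129 angle -5.038617010821351 z at grasp 8.190596087264609 tip x rel -159.88191867823963
```

Call:
handwheel([
  [[-9,0,0,0],[-9,0,0,0],[-9,0,0,0],[-9,0,0,0],[0,0,0,0],[0,0,0,0]],
])

```text
time_s: 22.65
ee_pos: [707.5, -232.3, 123.8]
orientation: [-0.0, -0.0, 1.0, 0.0]
contact_force: [0.2, 0.5, -0.9]
grip_width: 0.176
grip_force: 40.1
```

```bash
python3 w.py s13 scene;python3 stem.py s13;python3 ang.py s13
```

```text
22.65 [ 707.5 -232.3  123.8] yaw -180.0 [-0.001  0.    -1.   ]
n 139 angle 0.6901291696925121 z at grasp 15.781663452366914 tip x rel -138.9526189380938
brass 16 [240.8 274.8] [513.2 166.5 505.1 161.3 521.9 172.2] slope 32.802622906564416
brass 290 [251.7 292.3] [536.5 129.1 565.5 155.3 499.5  95.7] slope -137.90535642423427
brass 30 [305.5 319.5] [665.  119.4 658.1 123.9 672.  114.8] slope -33.02786390031836
orange 222 [336.8 326.3] [733.6 139.2 711.  144.4 753.6 134.6] slope -12.97511056914116
```

Call:
handwheel([
  [[0,20,0,0],[0,30,0,0],[0,30,0,0],[0,30,0,0],[0,30,0,0],[0,30,0,0],[0,30,0,0],[0,17.5,0,0],[11,0,5,0],[11,0,5,0],[11,0,5,0],[11,0,5,0],[11,0,5,0],[11,0,5,0],[11,0,5,0],[11,0,5,0],[0,0,0,0],[0,0,0,0],[0,0,0,0]],
])

```text
time_s: 24.6
ee_pos: [620.8, -14.9, 84.8]
orientation: [0.001, 0.0, 1.0, -0.0]
contact_force: [-0.0, -0.0, -1.4]
grip_width: 0.18
grip_force: 40.1
```

```bash
python3 w.py s14 scene;python3 stem.py s14;python3 ang.py s14; python3 w.py d14 side; python3 - <<'E'
import pickle
from h import *
np.set_printoptions(precision=1,suppress=True)
s,c=pickle.load(open('s14.pkl','rb'));_,D=pickle.load(open('d14.pkl','rb'))
hsv=lambda im:cv2.cvtColor(im,cv2.COLOR_RGB2HSV)
# orange blobs in both, red handle angle
for n,q in(('scene',c),('side',D)):
    g=s['ee_pos']
    for b in blobs(mask(q['image'],(4,190,90),(14,255,255)),30):
        o,d=ray(q,np.array(b[1:]));p=o+d*((g[1]-o[1])/d[:,1])[:,None];print(n,b[0],b[1],p[:,[0,2]].ravel())
    for b in blobs(mask(q['image'],(0,200,120),(4,255,255)),25):
        p=plane(q,np.array(b[1:]),166)[:,:2];v=p[1]-p[2];print(n,'red',b[0],p.ravel(),np.degrees(np.arctan2(v[1],v[0])))
E
```

```text
24.6 [620.8 -14.9  84.8] yaw 180.0 [ 0.001 -0.    -1.   ]
n 92 angle 4.257551134062938 z at grasp 20.78604238998703 tip x rel -158.09967152581737
brass 12 [374.3 219.2] [701.5 238.7 703.9 246.8 698.8 229.4] slope -106.48520008938982
24.65 [620.7 -14.8  84.7] yaw 180.0 [ 0.001 -0.    -1.   ]
scene 147 [347.9 261.1] [646.8  99.8 625.  103.8 665.6  96.3]
scene red 113 [ 502.9 -187.9  523.1 -169.   481.8 -207.5] 42.99136691032214
side 32 [303.  229.5] [661.2  91.3 674.6  94.5 648.   88.2]
```

```bash
python3 - <<'E'
import pickle
from h import *
np.set_printoptions(precision=1,suppress=True,linewidth=150)
for f in('d14','s14'):
    s,c=pickle.load(open(f+'.pkl','rb'));g=s['ee_pos'];h=cv2.cvtColor(c['image'],cv2.COLOR_RGB2HSV)
    v,u=np.mgrid[150:400,200:450].reshape(2,-1)
    o,d=ray(c,np.c_[u,v]);p=o+d*((g[1]-o[1])/d[:,1])[:,None];H=h[v,u]
    for x0 in range(-145,-50,10):
        k=(p[:,0]-g[0]>x0)&(p[:,0]-g[0]<=x0+10)&(abs(p[:,2]-g[2]-16)<24)&(H[:,1]<70)
        vals=np.sort(p[k,2]-g[2]);print(f,x0+5,k.sum(),np.percentile(vals,[0,50,100]) if k.sum() else '',np.median(H[k,2]) if k.sum() else '')
E
```

```text
d14 -140 2 [-3.6 16.5 36.5] 113.5
d14 -130 9 [-3.3 15.  35.6] 119.0
d14 -120 20 [-3.  16.2 38. ] 119.5
d14 -110 22 [ 6.7 17.4 40. ] 126.5
d14 -100 27 [-3.7 17.9 39. ] 142.0
d14 -90 28 [-3.4 19.2 39.8] 154.0
d14 -80 31 [-2.9 20.5 38.8] 153.0
d14 -70 32 [ 7.  23.2 39.2] 176.0
d14 -60 34 [-3.5 22.2 39.5] 177.5
d14 -50 22 [-4.7 16.3 38.9] 172.5
s14 -140 0  
s14 -130 13 [ 1.6 11.2 18.6] 95.0
s14 -120 23 [ 6.4 14.7 32.2] 99.0
s14 -110 19 [ 6.8 16.2 34.8] 97.0
s14 -100 20 [ 7.2 15.1 22. ] 100.0
s14 -90 16 [ 5.7 13.5 21.2] 96.5
s14 -80 21 [ 6.1 14.3 21.6] 103.0
s14 -70 19 [ 5.7 15.  24.2] 109.0
s14 -60 26 [ 6.1 15.8 36.6] 107.5
s14 -50 20 [ 6.5 18.2 39.1] 108.5
```

```bash
python3 -c "
from plant import bot
print(bot.close_job())"
```

```text
the job is handed in; nothing more can be done
None
```

The job is handed in at about 25 s, with no verdict printed: the vent handle measured about 2° past half open and let go, the rod went down until its collar sat on the rim and was drawn out. It is now held still within about 2° of level, its tip roughly 5 mm from the card's centre and about 10 cm up.

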